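# Close and pin the button mould and hold it shut

## Robot

A 7-joint arm with a two-finger parallel gripper is mounted at the origin on the work surface. World frame = base frame: x ahead of the robot, y to its left, z up, the work surface at z = 0. Lengths are in m, angles in rad, forces in N, time in s.
With the tool pointing down it reaches from about 0.4 to 0.85 m from the base axis. Payload 10.4 kg.
Tool frame: the origin (TCP) lies on the centre line of the jaws, within the pads' length; the fingertips stand 25 mm ahead of it and the grasp point (between the pads) lies 6 mm ahead of it; z points along the fingers, y is the direction in which the jaws open and shut (so a half turn about z gives the same grasp; the last joint's range is limited). The gripper opens to 85 mm and grips with 20 to 120 N. Pads are 22 mm wide; open, the fingers measure 114 mm over their backs; the gripper's body (76 mm by 85 mm) begins 54 mm behind the grasp point. The pads swing forward as they close: fully open they stand 13 mm farther back than shut.
Start: joints at [1.181, 0.332, -0.065, 1.46, 0.022, 1.35, -0.088], TCP at [0.224, -0.583, 0.256] pointing down, gripper open.
Joint ranges: [-2.6, 2.6], [-0.5, 2.12], [-1.47, 1.34], [0.16, 2.42], [-1.27, 4.41], [0.06, 2.06], [-2.6, 2.6]. Speed limits (rad/s): [2.22, 2.22, 2.79, 2.79, 3.14, 3.14, 3.14].

## Interface

Orientations are given as a unit quaternion [w, x, y, z].
In Python, from workcell import get_state, snapshot, hand_in gives the robot as it stands. The module is installed in compiled form; this text tells all that it offers.
- The arm moves only by the tool arm_command, never from a script. Its argument "increments" is a list of rows, each an object with "delta_pos": the shift along the tool's x, y, z in mm, a list of three; "turn": the turn about the tool's z in rad; "claw": the opening, from 0 (shut) to 1 (fully open). In form: [{"delta_pos": [dx, dy, dz], "turn": turn, "claw": claw}, ...]. A call has 1 to 20 rows; each row shifts and turns the commanded pose from where the row before left it, along the tool's axes as they then stand; what a row does not reach is not made up. A row lasts 1/10 s, in which the tool goes at most 50 mm and 8.59 degrees, less where a joint would pass 70% of its speed; a pose out of reach is approached as far as the arm can. A call with a gripper value outside its range is refused whole. The fingers move at their own pace and stop on an object; the grip force is fixed at half the most. Time passes only in rows, so rows that do not move let the fingers close. It gives the time, the measured TCP pose, the force and the opening at its end, in the units of the state.
- get_state(): the state, without advancing time (a new reading comes with each control period).
- snapshot(name): name is "side" or "top" or "wrist"; returns a dict with "pixels" (400x640x3 uint8, red, green, blue), "depth" (400x640 float32, m along the optical axis (not along the pixel's ray), 0 where there is no reading), "fx", "fy", "cx", "cy" (pixels), "view" (4x4, takes a point from world to camera coordinates). Camera axes: x right, y up, looking along -z (the intrinsics and any distortion apply to the point x, -y, -z); pixel columns grow to the right and rows downward; lengths in m; the calibration is good to about 2 mm. A picture is of the moment at which its call begins.
- hand_in(): hands the job in, once; it reports no verdict.
The state is a dict: "time_s": time; "joints": joint angles; "qvel": joint speeds; "joint_torque": joint torques, N m; "position": TCP position; "tool_rot": TCP orientation; "contact_force": force on the tool from outside, world axes, zero at the start; "ft_torque": the same for the moment, N m; "opening": finger opening in m.
Only numpy, scipy, OpenCV 4.12 (cv2) and the standard library are available. Lean on these libraries where they do the work, as an engineer would, in place of code of your own. Each camera call takes 0.05 s, during which the arm holds its last target. There are 200 camera calls.

## Task

Lower the blue lid of the hinged button mould onto its lower half, then take the wooden-handled locking pin from its stand and push it down through the hole in the lid's yellow lug into the hole below, until its brass collar presses the lid fully shut against its hinge spring. Finish while still holding the pin by its handle and pressing it down, so that the mould stays fully shut. Do not knock over or shift the brush pot or the two paint bottles.

Things in the scene. Friction and masses are not known exactly. Their poses are not given: they have to be found in the camera images.
- jig: Lower half of the clamshell button mould, bare aluminium, fixed to the table. Origin: centre of the underside of its main block (140 mm along x, 120 mm along y, 40 mm high). A lug 40 x 40 mm, also 40 mm high, sticks out from the middle of its -x side, its centre at x = -90 mm. The hinge is along its +x side.
- hinge_line (a point): Middle of the hinge line, on the jig 75 mm to +x of its origin and 47 mm above the table; the line runs along the jig's y axis, and the lid turns about it.
- lid (a joint): Opening angle of the lid in rad: 0 fully shut and level, larger = front raised (starts 0.4 to 0.85, at most 1.35). The stiff hinge stays where it is left, but below about 0.1 its spring wins: pushed shut and let go, the lid comes up again and rests slightly ajar, at about 0.1. Closing it takes 1 to 9 N straight down at the lug, most at the end; at 0 it meets a firm stop.
- lid_hole (a point): Centre of the mouth of the lid's hole, on the top face of the lid; moves with the lid, x axis from its front to the hinge. The lid is a blue plate 10 mm thick, 120 mm wide, reaching from 5 to 145 mm from the hinge line, then a yellow lug 40 mm wide out to 185 mm; hinge line at its mid-thickness. Its through hole, 15 mm wide, lies 165 mm from the hinge line. Shut, the top face is 52 mm above the table.
- jig_hole (a point): Centre of the mouth of the hole in the lower half's lug, 40 mm above the table, right below the lid's hole when the lid is shut. The hole is upright, 14 mm across and 36 mm deep.
- pin_grip (a point): Grip point of the locking pin: on its axis, in its wooden handle, 66 mm above its tip. From the bottom: steel shank 10 mm across, 40 mm long (last 7 mm a pointed nose); brass collar 30 mm across, 5 mm thick, its underside 26 mm below this point; dark handle 18 mm across, from 21 mm below to 17 mm above this point. About 55 g. Starts upright in its stand, hanging by the collar.
- pin_tip (a point): Tip of the pin's nose, 66 mm below the grip point; z axis along the pin towards the handle.
- pin_stand: Wooden block 70 x 70 mm and 50 mm high, fixed to the table, with a hole 14 mm across and 46 mm deep in the middle of its top for the pin. Origin: centre of its underside. It stands either to the left or to the right of the mould.
- brush_pot: Bystander: terracotta pot 76 mm across and 85 mm high with brushes up to 200 mm high, loose. Origin: centre of its underside.
- red_paint: Bystander: red paint bottle with white cap, 44 mm across, 75 mm high, loose. Origin: centre of its underside.
- white_paint: Bystander: white paint bottle with white cap, 44 mm across, 75 mm high, loose. Origin: centre of its underside.
There are look-alikes about, which are no part of the job. Leave any orange or turquoise look-alike of the part that bears pin_grip alone.

How it is judged:
By the outcome, as a careful person would: the job done as asked, in the order asked, and still so for the second after the job is handed in, while the arm keeps its last pose, push and grip.
It also fails if it takes over 58 s, if anything falls off the work surface, if the arm or the gripper's body presses on something with over 40 N, if the wrist force passes 120 N, or if a joint passes its speed limit or range.

## Working session

There is one attempt and no reset: what is moved stays moved. The work goes in short steps, Python scripts to look and compute and a tool call to move; the robot and the scene stay as the last step left them, time stands still between calls to the robot, and variables do not carry over. Pictures are saved under pics/ and viewed, about 8 in all and at most 12, crops included, and the job is handed in when it is done.

Besides the shell and the picture viewer there is one more tool, called as name(argument=value, ...), one argument or row to a line, values as JSON. arm_command: Moves the arm, as the interface text tells. Its arguments: {"type":"object","properties":{"increments":{"type":"array","items":{"type":"object","properties":{"delta_pos":{"type":"array","items":{"type":"number"}},"turn":{"type":"number"},"claw":{"type":"number"}}}}},"required":["increments"]}

```bash
mkdir -p pics
cat > h.py <<'E'
import numpy as np, cv2
from workcell import get_state, snapshot, hand_in
def cloud(s):
    v,u=np.mgrid[0:400,0:640]; d=s["depth"]
    P=np.stack([(u-s["cx"])/s["fx"]*d,-(v-s["cy"])/s["fy"]*d,-d,np.ones_like(d)],-1)
    W=P@np.linalg.inv(s["view"]).T
    W[d==0]=np.nan
    return W[...,:3]
def save(s,n,crop=None,k=1):
    im=s["pixels"][...,::-1]
    if crop: im=im[crop[1]:crop[3],crop[0]:crop[2]]
    cv2.imwrite("pics/"+n,cv2.resize(im,None,fx=k,fy=k,interpolation=cv2.INTER_CUBIC))
E
python3 - <<'E'
from h import *
import pickle
a={n:snapshot(n) for n in("top","side")}
pickle.dump(a,open("a.pkl","wb"))
for n,s in a.items(): save(s,n+".png"); print(n,{k:v for k,v in s.items() if k not in("pixels","depth")})
st=get_state(); print(st)
E
```

```text
top {'fx': 459.14819994157693, 'fy': 459.14819994157693, 'cx': 312.99770416034346, 'cy': 203.73695468278106, 'view': array([[-0.01650452, -0.99982918, -0.00831976,  0.02883006],
       [ 0.9814194 , -0.01779037,  0.19104832, -0.54512566],
       [-0.1911637 , -0.00501201,  0.98154537, -1.10643031],
       [ 0.        ,  0.        ,  0.        ,  1.        ]])}
side {'fx': 409.76406674137286, 'fy': 409.76406674137286, 'cx': 316.2884063751437, 'cy': 193.79775526093584, 'view': array([[-0.83913172, -0.54343195,  0.0232311 ,  0.45338186],
       [ 0.3469535 , -0.50187253,  0.79230501, -0.24867253],
       [-0.4189048 ,  0.67290838,  0.60968277, -0.70608889],
       [ 0.        ,  0.        ,  0.        ,  1.        ]])}
{'time_s': 0.1, 'joints': array([ 1.18144031,  0.33280327, -0.06470109,  1.46084681,  0.02160928,
        1.34989942, -0.0884791 ]), 'qvel': array([-5.08213036e-04, -2.74802287e-03,  1.65300025e-03, -1.48551238e-03,
       -5.16826523e-05,  9.86447951e-04,  1.06849644e-03]), 'joint_torque': array([ 1.11488796e-03, -6.26746058e+01,  4.88326396e-02, -3.92433858e+01,
        1.62590516e-02,  6.94224931e-03, -7.45749020e-06]), 'position': array([ 0.22400737, -0.58315632,  0.25560388]), 'tool_rot': array([-6.13162590e-04,  9.83229204e-01,  1.82373063e-01, -1.46994110e-04]), 'contact_force': array([0.01664394, 0.10595167, 0.76892213]), 'ft_torque': array([ 0.03956057, -0.0271683 , -0.01571484]), 'opening': 0.08565409770462547}
```

View pics/top.png

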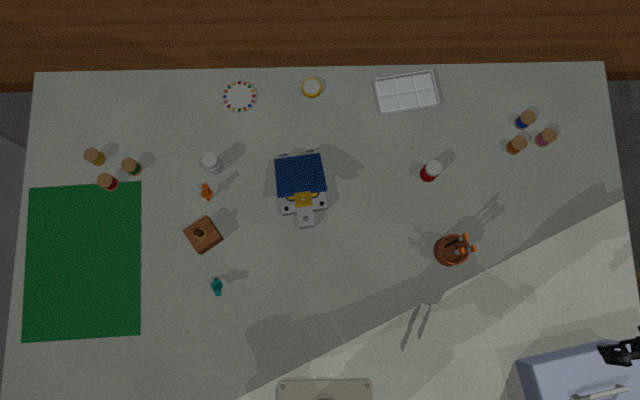

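View pics/side.png

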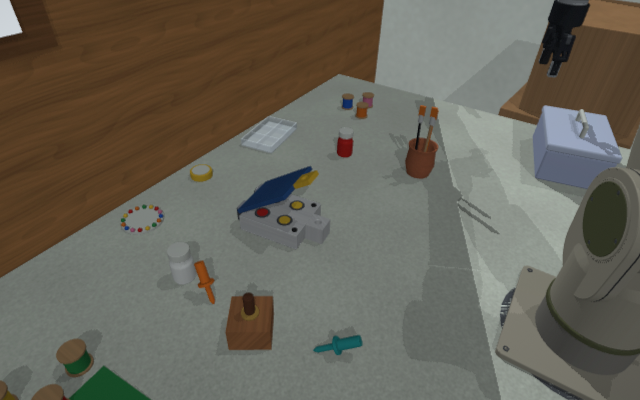

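Top view:
- Mould at (302,190), with the blue lid open, the yellow lug at (304,199) and the jig lug at (306,219).
- Stand at (203,235), holding the upright dark-handled pin with a brass collar.
- Look-alikes lying down: orange at (206,190) and turquoise at (216,286). The pin I want is the dark one at (200,233), since it is upright in the stand.
- Bystanders: white bottle (210,162), red bottle (430,171), pot (453,250).

Next I'll measure and confirm with a crop.

Run:
```python
from h import *
import pickle
a=pickle.load(open("a.pkl","rb"))
s=a["top"]; t=a["side"]
c1=cv2.resize(s["pixels"][140:310,170:340],(520,520),interpolation=cv2.INTER_CUBIC); c2=cv2.resize(t["pixels"][230:360,190:320],(280,280),interpolation=cv2.INTER_CUBIC)
c=np.zeros((520,800,3),np.uint8); c[:,:520]=c1; c[:280,520:]=c2
cv2.imwrite("pics/crop.png",c[...,::-1])
for n,s in a.items():
    W=cloud(s); h=cv2.cvtColor(s["pixels"],cv2.COLOR_RGB2HSV); H,S,V=[h[...,i].astype(int) for i in range(3)]
    x,y,z=W[...,0],W[...,1],W[...,2]
    near=(x>.35)&(x<.85)&(y>-.15)&(y<.35)
    def rep(nm,m):
        m=cv2.morphologyEx((m&near).astype(np.uint8),cv2.MORPH_OPEN,np.ones((2,2)))>0
        if m.sum()<5: print(n,nm,'none');return
        P=W[m]; v,u=np.nonzero(m)
        print(n,nm,m.sum(),'px',u.mean().round(),v.mean().round(),'med',np.median(P,0).round(4),'p5',np.percentile(P,3,0).round(4),'p95',np.percentile(P,97,0).round(4))
        return P
    P=rep('blue',(H>100)&(H<125)&(S>150)&(y<.12)&(z>.04))
    if P is not None:
        c=P.mean(0);q=np.linalg.svd(P-c,full_matrices=False)[2][2];q*=np.sign(q[2]);print(' plane c',c,'n',q,'tilt',np.arccos(q[2]),'yaw of -horiz n',np.arctan2(-q[1],-q[0]))
    rep('yellow',(H>18)&(H<32)&(S>150)&(z>.07)&(y<.12))
    st=(abs(x-.5)<.12)&(y>.15)&(y<.33)
    P=rep('standtop',st&(z>.042)&(z<.053)&(S>90))
    if P is not None: print(cv2.minAreaRect((P[:,:2]*1000).astype(np.float32)))
    rep('pin',st&(z>.06))
    rep('pintop',st&(z>.085))
    P=rep('jigtop',(z>.034)&(z<.044)&(y>-.1)&(y<.12)&(S<60))
    if P is not None: print(cv2.minAreaRect((P[:,:2]*1000).astype(np.float32)))
    rep('white',(z>.05)&(y>.18)&(x>.57)&(S<50))
```

```text
top blue 1383 px 300.0 176.0 med [nan nan nan] p5 [nan nan nan] p95 [nan nan nan]Traceback (most recent call last):
  File "<stdin>", line 20, in <module>
    u, s, vh = gufunc(a, signature=signature)
               ~~~~~~^^^^^^^^^^^^^^^^^^^^^^^^
    raise LinAlgError("SVD did not converge")
numpy.linalg.LinAlgError: SVD did not converge
```

View pics/crop.png

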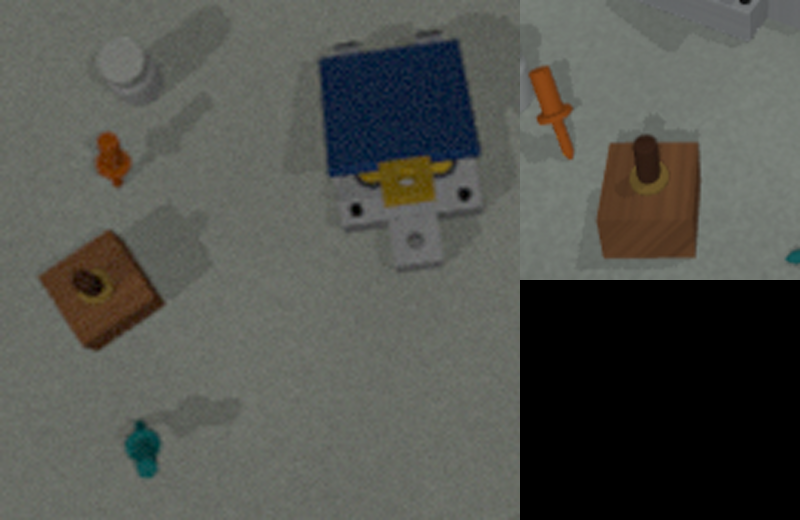

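The crop confirms that the dark-handled pin with the brass collar stands in the wooden stand, and that the orange and turquoise ones are decoys. I need to fix the NaN handling.

```bash
cat > m.py <<'E'
from h import *
import pickle
a=pickle.load(open("a.pkl","rb"))
for n,s in a.items():
    W=cloud(s); h=cv2.cvtColor(s["pixels"],cv2.COLOR_RGB2HSV); H,S,V=[h[...,i].astype(int) for i in range(3)]
    x,y,z=W[...,0],W[...,1],W[...,2]
    near=(x>.35)&(x<.85)&(y>-.15)&(y<.35)
    def rep(nm,m,rect=0):
        m=m&near&~np.isnan(z)
        k,l,stt,_=cv2.connectedComponentsWithStats(m.astype(np.uint8))
        if k<2: print(n,nm,'none');return
        m=l==1+stt[1:,4].argmax()
        P=W[m]; v,u=np.nonzero(m)
        print(n,nm,m.sum(),'px',u.mean().round(),v.mean().round(),'med',np.median(P,0).round(4),'p3',np.percentile(P,3,0).round(4),'p97',np.percentile(P,97,0).round(4))
        if rect: print('   rect',cv2.minAreaRect((P[:,:2]*1000).astype(np.float32)))
        return P
    P=rep('blue',(H>100)&(H<125)&(S>150)&(y<.12)&(z>.04))
    if P is not None:
        c=P.mean(0);q=np.linalg.svd(P-c,full_matrices=False)[2][2];q*=np.sign(q[2]);print(' plane c',c.round(4),'n',q.round(3),'tilt',np.arccos(q[2]).round(3),'yaw',np.arctan2(-q[1],-q[0]).round(3))
    rep('yellow',(H>18)&(H<32)&(S>130)&(z>.07)&(y<.12))
    st=(abs(x-.5)<.12)&(y>.15)&(y<.33)
    rep('standtop',st&(z>.042)&(z<.053)&(S>90),1)
    rep('pin',st&(z>.06)); rep('pintop',st&(z>.085))
    rep('jigtop',(z>.034)&(z<.045)&(y>-.1)&(y<.12)&(S<60),1)
    rep('white',(z>.05)&(y>.18)&(x>.57)&(S<50)); rep('whitecap',(z>.07)&(y>.18)&(x>.57)&(S<50))
    rep('orange',(H>5)&(H<14)&(S>215)&(z>.006)&(y>.15)); rep('turq',(H>85)&(H<95)&(S>150)&(z>.006))
    # jig hole: ray at z=.04
    if n=="top":
        lug=np.zeros(z.shape,bool); lug[205:230,292:320]=1
        g=s["pixels"][205:232,290:322].astype(int).sum(2); print(g//3)
E
python3 m.py
```

```text
top blue 1491 px 299.0 175.0 med [0.6088 0.0527 0.099 ] p3 [ 0.5573 -0.003   0.0599] p97 [0.6662 0.1063 0.1313]
 plane c [0.6103 0.0521 0.098 ] n [0.556 0.07  0.828] tilt 0.594 yaw -3.016
top yellow 226 px 302.0 199.0 med [0.5391 0.0441 0.1464] p3 [0.5227 0.0256 0.1329] p97 [0.5583 0.0615 0.1561]
top standtop 558 px 203.0 234.0 med [0.4714 0.2955 0.0492] p3 [0.4367 0.2637 0.0452] p97 [0.5121 0.3274 0.0525]
   rect ((475.345947265625, 301.6109619140625), (68.35466766357422, 69.41716003417969), 34.05254364013672)
top pin 68 px 198.0 232.0 med [0.4739 0.3001 0.0902] p3 [0.4671 0.2941 0.0634] p97 [0.4837 0.3094 0.095 ]
top pintop 48 px 196.0 231.0 med [0.4758 0.3022 0.0912] p3 [0.4675 0.2946 0.0862] p97 [0.4835 0.3102 0.0953]
top jigtop 701 px 304.0 208.0 med [0.5386 0.0405 0.0397] p3 [ 0.4959 -0.011   0.0357] p97 [0.573  0.1013 0.0435]
   rect ((532.8558959960938, 42.79370880126953), (82.60272216796875, 120.23246002197266), 7.970742702484131)
top white 222 px 209.0 160.0 med [0.6586 0.2797 0.0741] p3 [0.6425 0.263  0.0527] p97 [0.678  0.2985 0.0779]
top whitecap 186 px 209.0 159.0 med [
[... 4588 characters left out ...]
0.0858] p97 [0.4822 0.3111 0.0957]
side jigtop 1927 px 289.0 216.0 med [0.5682 0.0585 0.0413] p3 [ 0.4978 -0.0052  0.0356] p97 [0.6495 0.1142 0.0435]
   rect ((580.9407958984375, 49.322723388671875), (180.0433807373047, 124.87974548339844), 6.421755313873291)
side white 485 px 179.0 254.0 med [0.6538 0.2857 0.075 ] p3 [0.6419 0.266  0.0511] p97 [0.6768 0.3005 0.0778]
side whitecap 314 px 178.0 250.0 med [0.6591 0.2833 0.0761] p3 [0.6426 0.2656 0.0712] p97 [0.6781 0.3    0.0779]
side orange 18 px 202.0 266.0 med [0.5994 0.2829 0.0695] p3 [0.5933 0.2808 0.062 ] p97 [0.6051 0.2866 0.0764]
side turq 54 px 320.0 348.0 med [0.3572 0.2712 0.0124] p3 [0.3505 0.2647 0.0071] p97 [0.365  0.2756 0.0179]
```

The measurements agree with the given sizes:
- **Jig:** yaw about 0.12, origin about (.601,.052), hole about (.511,.041).
- **Lid:** tilt about 0.595, which predicts a lug end at z .155. I measured .1565.
- **Pin:** axis at (.4745,.3025), with the grip point at z .076.

I'll move above the lug with the jaws shut, staying above the brushes.

arm_command(
  increments=[
    {"delta_pos": [14,-13,-20],"turn": 0,"claw": 0},
    {"delta_pos": [28,-26,0],"turn": 0,"claw": 0},
    {"delta_pos": [28,-26,0],"turn": 0,"claw": 0},
    {"delta_pos": [28,-26,0],"turn": 0,"claw": 0},
    {"delta_pos": [28,-26,0],"turn": 0,"claw": 0},
    {"delta_pos": [28,-26,0],"turn": 0,"claw": 0},
    {"delta_pos": [28,-26,0],"turn": 0,"claw": 0},
    {"delta_pos": [28,-26,0],"turn": 0,"claw": 0},
    {"delta_pos": [28,-26,0],"turn": 0,"claw": 0},
    {"delta_pos": [28,-26,0],"turn": 0,"claw": 0},
    {"delta_pos": [28,-26,0],"turn": 0,"claw": 0},
    {"delta_pos": [28,-26,0],"turn": 0,"claw": 0},
    {"delta_pos": [28,-26,0],"turn": 0,"claw": 0},
    {"delta_pos": [28,-26,0],"turn": 0,"claw": 0},
    {"delta_pos": [28,-26,0],"turn": 0,"claw": 0},
    {"delta_pos": [28,-26,0],"turn": 0,"claw": 0},
    {"delta_pos": [28,-26,0],"turn": 0,"claw": 0},
    {"delta_pos": [28,-26,0],"turn": 0.12,"claw": 0},
    {"delta_pos": [0,0,0],"turn": 0.127,"claw": 0},
    {"delta_pos": [0,0,0],"turn": 0,"claw": 0},
  ],
)

```text
time_s: 2.1
position: [0.5183, 0.018, 0.2758]
tool_rot: [-0.0, 0.998, 0.06, -0.0]
contact_force: [-0.3, -0.8, -0.9]
opening: 0.0001
```

```bash
cat >> h.py <<'E'
def ray(s,u,v,zz):
    M=np.linalg.inv(s["view"]); d=M[:3,:3]@np.array([(u-s["cx"])/s["fx"],-(v-s["cy"])/s["fy"],-1]); o=M[:3,3]
    return o+d*(zz-o[2])/d[2]
def totool(st,tgt):
    from scipy.spatial.transform import Rotation as R
    q=np.asarray(st["tool_rot"]); return R.from_quat(q[[1,2,3,0]]).inv().apply(np.asarray(tgt)-st["position"])*1000
E
python3 - <<'E'
from h import *
import pickle
a=pickle.load(open("a.pkl","rb"))
print(ray(a["top"],305.5,218,.04))
st=get_state(); print(totool(st,[.531,.043,.18]))
s=snapshot("wrist"); save(s,"w1.png"); print(st["tool_rot"])
W=cloud(s)
E
```

```text
[0.51148874 0.03908838 0.04      ]
[ 15.65354009 -23.21547523  95.82146015]
[-1.98547310e-04  9.98202544e-01  5.99285623e-02 -4.56592507e-04]
```

View pics/w1.png

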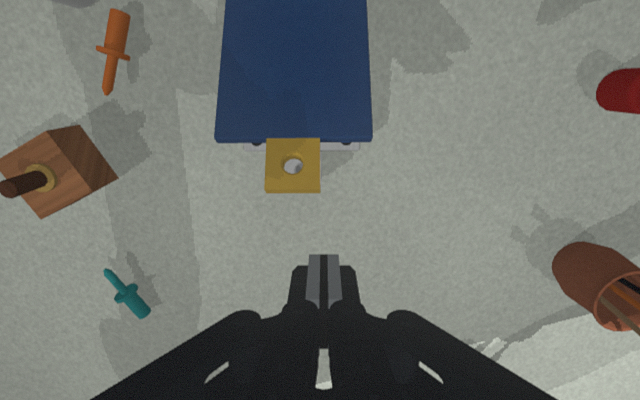

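Wrist view: the yellow lug at (293,165) is square to the tool, so the yaw of 0.12 is right, and the hole is at (293,165). The jig hole by ray is (.5115,.039). Next I go down to the lug and press the lid along its arc.

arm_command(
  increments=[
    {"delta_pos": [13,-12,25],"turn": 0,"claw": 0},
    {"delta_pos": [13,-11,25],"turn": 0,"claw": 0},
    {"delta_pos": [0,0,25],"turn": 0,"claw": 0},
    {"delta_pos": [0,0,15],"turn": 0,"claw": 0},
    {"delta_pos": [0,0,5],"turn": 0,"claw": 0},
    {"delta_pos": [0,0,5],"turn": 0,"claw": 0},
    {"delta_pos": [0,0,5],"turn": 0,"claw": 0},
    {"delta_pos": [-1.5,0,5],"turn": 0,"claw": 0},
    {"delta_pos": [-1.5,0,5],"turn": 0,"claw": 0},
    {"delta_pos": [-1.5,0,5],"turn": 0,"claw": 0},
  ],
)

```text
time_s: 3.15
position: [0.5372, 0.0424, 0.1565]
tool_rot: [0.0, 0.998, 0.06, 0.0]
contact_force: [-0.1, 0.2, 3.4]
opening: 0.0004
```

arm_command(
  increments=[
    {"delta_pos": [-1.5,0,5],"turn": 0,"claw": 0},
    {"delta_pos": [-1.5,0,5],"turn": 0,"claw": 0},
    {"delta_pos": [-1.5,0,5],"turn": 0,"claw": 0},
    {"delta_pos": [-1.5,0,5],"turn": 0,"claw": 0},
    {"delta_pos": [-1.5,0,5],"turn": 0,"claw": 0},
    {"delta_pos": [-1.5,0,5],"turn": 0,"claw": 0},
    {"delta_pos": [-1.5,0,5],"turn": 0,"claw": 0},
    {"delta_pos": [-1,0,5],"turn": 0,"claw": 0},
    {"delta_pos": [-1,0,5],"turn": 0,"claw": 0},
    {"delta_pos": [-1,0,5],"turn": 0,"claw": 0},
    {"delta_pos": [-1,0,5],"turn": 0,"claw": 0},
    {"delta_pos": [0,0,5],"turn": 0,"claw": 0},
    {"delta_pos": [0,0,5],"turn": 0,"claw": 0},
    {"delta_pos": [0,0,5],"turn": 0,"claw": 0},
  ],
)

```text
time_s: 4.55
position: [0.521, 0.0406, 0.0855]
tool_rot: [0.0, 0.998, 0.06, -0.002]
contact_force: [-6.4, -1.1, 9.3]
opening: 0.0
```

arm_command(
  increments=[
    {"delta_pos": [0,0,4],"turn": 0,"claw": 0},
    {"delta_pos": [0,0,-20],"turn": 0,"claw": 0},
    {"delta_pos": [0,0,-30],"turn": 0,"claw": 0},
    {"delta_pos": [-1,-10,-30],"turn": 0,"claw": 0},
    {"delta_pos": [-2,-30,-4],"turn": 0,"claw": 0.6},
    {"delta_pos": [-2,-35,0],"turn": 0,"claw": 0.6},
    {"delta_pos": [-2,-35,0],"turn": 0,"claw": 0.6},
    {"delta_pos": [-2,-35,0],"turn": 0,"claw": 0.6},
    {"delta_pos": [-2,-35,0],"turn": 0,"claw": 0.6},
    {"delta_pos": [-2,-35,0],"turn": 0,"claw": 0.6},
    {"delta_pos": [-2,-35,0],"turn": 0,"claw": 0.6},
    {"delta_pos": [0,-16,0],"turn": 0,"claw": 0.6},
    {"delta_pos": [0,0,0],"turn": 0,"claw": 0.6},
    {"delta_pos": [0,0,0],"turn": 0,"claw": 0.6},
  ],
)

```text
time_s: 5.95
position: [0.4756, 0.3022, 0.1654]
tool_rot: [0.001, 0.998, 0.06, -0.001]
contact_force: [0.4, -0.4, 0.4]
opening: 0.0512
```

Run:
```python
from h import *
import pickle
st=get_state(); print(st["position"],st["opening"],totool(st,[.4745,.3025,.085]))
a={n:snapshot(n) for n in("top","side","wrist")}; pickle.dump(a,open("a.pkl","wb"))
c=np.zeros((560,640,3),np.uint8); c[:400]=a["wrist"]["pixels"]; 
k=cv2.resize(a["side"]["pixels"][150:270,220:380],(213,160)); c[400:,:213]=k
k=cv2.resize(a["top"]["pixels"][140:240,180:340],(256,160)); c[400:,213:469]=k
cv2.imwrite("pics/w2.png",c[...,::-1])
for n in("top","side","wrist"):
    W=cloud(a[n]); h=cv2.cvtColor(a[n]["pixels"],cv2.COLOR_RGB2HSV); H,S=h[...,0],h[...,1]
    x,y,z=W[...,0],W[...,1],W[...,2]
    m=(abs(x-.475)<.025)&(abs(y-.3025)<.025)&(z>.086)&(z<.1)
    if m.sum(): P=W[m]; print(n,m.sum(),P.mean(0),P.min(0),P.max(0))
    m=(H>100)&(H<125)&(S>150)&(x>.5)&(x<.7)&(abs(y-.05)<.08)&(z>.04)
    if m.sum()>50: 
        P=W[m];P=P[~np.isnan(P[:,0])];q=np.linalg.svd(P-P.mean(0),full_matrices=False)[2][2]; print(n,'lid n',q*np.sign(q[2]),P.mean(0))
    m=(H>18)&(H<32)&(S>130)&(z>.05)&(z<.1)&(abs(y-.04)<.04)&(x<.56)&(x>.46)
    if m.sum(): P=W[m]; print(n,'yellow',m.sum(),np.median(P,0),np.percentile(P,3,0),np.percentile(P,97,0))
```

```text
[0.47564539 0.30223857 0.16540794] 0.05116579143675172 [-0.99783796 -0.47757203 80.40891053]
top lid n [0.11256229 0.01448681 0.99353906] [0.59909547 0.05040399 0.06038807]
top yellow 218 [0.51208606 0.03959406 0.07002462] [0.49364358 0.02215527 0.06577016] [0.53211059 0.0570081  0.07477885]
side 110 [0.47406961 0.30375344 0.09265879] [0.46630441 0.29451371 0.08607439] [0.48394535 0.31164986 0.0959655 ]
side lid n [0.10600477 0.02546431 0.99403952] [0.58164915 0.04883124 0.06375437]
side yellow 292 [0.51187333 0.04644044 0.07075131] [0.49223295 0.02348227 0.06247282] [0.53132347 0.06148148 0.07416028]
wrist 705 [0.47510361 0.30263836 0.09288932] [0.46505478 0.29370419 0.08615888] [0.48286641 0.3112742  0.09564109]
wrist lid n [ 0.16036577 -0.97666917  0.14282911] [0.53613291 0.10391775 0.06163847]
```

View pics/w2.png

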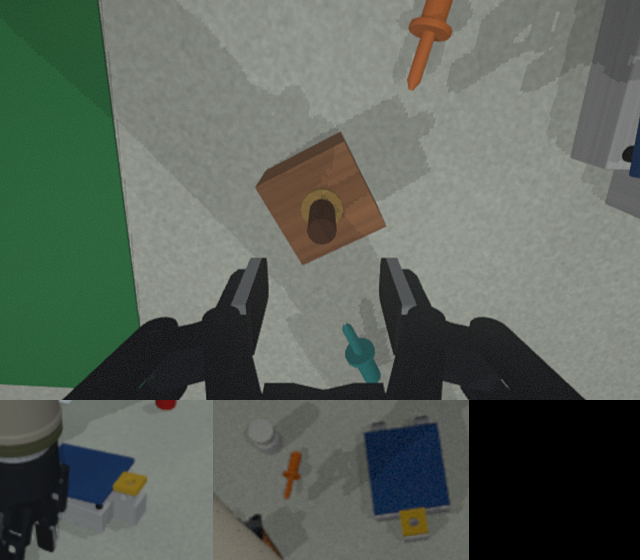

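The lid rests at about 0.11 rad with the yellow lug centred at (.5125,.0395). The pin handle, at (320,215) in the wrist view, is centred between the jaws. Now I go down and grip it.

arm_command(
  increments=[
    {"delta_pos": [-1,0,20],"turn": 0,"claw": 0.6},
    {"delta_pos": [0,0,20],"turn": 0,"claw": 0.6},
    {"delta_pos": [0,0,20],"turn": 0,"claw": 0.6},
    {"delta_pos": [0,0,15],"turn": 0,"claw": 0.6},
    {"delta_pos": [0,0,6],"turn": 0,"claw": 0.6},
    {"delta_pos": [0,0,0],"turn": 0,"claw": 0.6},
    {"delta_pos": [0,0,0],"turn": 0,"claw": 0},
    {"delta_pos": [0,0,0],"turn": 0,"claw": 0},
    {"delta_pos": [0,0,0],"turn": 0,"claw": 0},
    {"delta_pos": [0,0,0],"turn": 0,"claw": 0},
    {"delta_pos": [0,0,0],"turn": 0,"claw": 0},
    {"delta_pos": [0,0,0],"turn": 0,"claw": 0},
  ],
)

```text
time_s: 7.3
position: [0.4754, 0.3033, 0.0863]
tool_rot: [-0.0, 0.998, 0.06, 0.001]
contact_force: [0.2, -0.1, 7.4]
opening: 0.016
```

arm_command(
  increments=[
    {"delta_pos": [0,0,-5],"turn": 0,"claw": 0},
    {"delta_pos": [0,0,-10],"turn": 0,"claw": 0},
    {"delta_pos": [0,0,-15],"turn": 0,"claw": 0},
    {"delta_pos": [0,0,-20],"turn": 0,"claw": 0},
    {"delta_pos": [0,0,-20],"turn": 0,"claw": 0},
    {"delta_pos": [0,0,-20],"turn": 0,"claw": 0},
    {"delta_pos": [0,0,-10],"turn": 0,"claw": 0},
    {"delta_pos": [0,0,0],"turn": 0,"claw": 0},
  ],
)

```text
time_s: 8.1
position: [0.4756, 0.3034, 0.1872]
tool_rot: [-0.0, 0.998, 0.06, 0.001]
contact_force: [0.0, -0.0, -1.2]
opening: 0.0165
```

Run:
```python
from h import *
import pickle
st=get_state(); print(st["position"],st["opening"],st["contact_force"],totool(st,[.5120,.0400,.186]))
a={n:snapshot(n) for n in("side","wrist")}; pickle.dump(a,open("b.pkl","wb"))
c=np.zeros((600,640,3),np.uint8); c[:400]=a["wrist"]["pixels"]
k=cv2.resize(a["side"]["pixels"][200:350,150:350],(266,200)); c[400:,:266]=k
cv2.imwrite("pics/w3.png",c[...,::-1])
W=cloud(a["side"]); x,y,z=[W[...,i] for i in range(3)]
m=(abs(x-.475)<.02)&(abs(y-.3025)<.02)&(z>.08)&(z<.145)
for lo in np.arange(.08,.145,.005):
    q=m&(z>lo)&(z<=lo+.005)
    if q.sum(): print(round(lo,3),q.sum(),W[q].mean(0).round(4),a["side"]["pixels"][q].mean(0).round())
```

```text
[0.47555383 0.30337209 0.18719996] 0.016503796374428892 [ 0.04929331 -0.01430714 -1.21940586] [  4.72054395 265.84077554   1.00870881]
0.11 2 [0.4748 0.3039 0.1133] [92. 95. 96.]
0.115 6 [0.4735 0.3047 0.1185] [88. 92. 95.]
0.12 14 [0.4738 0.3051 0.1221] [87. 90. 94.]
0.125 13 [0.4733 0.3058 0.1277] [84. 87. 91.]
0.13 14 [0.4738 0.3058 0.1322] [86. 89. 92.]
0.135 14 [0.4728 0.3057 0.1375] [87. 88. 88.]
0.14 3 [0.4746 0.3079 0.1404] [93. 87. 75.]
```

View pics/w3.png

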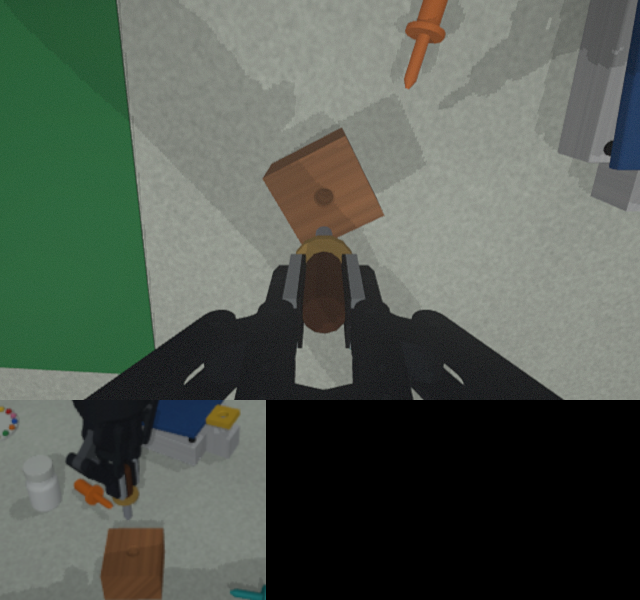

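The pin is held upright: the shank points in the side view stay in one vertical line, and the tip is at z .111, which means tip = TCP − 76 mm. Next I carry it over the hole.

arm_command(
  increments=[
    {"delta_pos": [1,20,0],"turn": 0,"claw": 0},
    {"delta_pos": [1,35,0],"turn": 0,"claw": 0},
    {"delta_pos": [1,35,0],"turn": 0,"claw": 0},
    {"delta_pos": [1,35,0],"turn": 0,"claw": 0},
    {"delta_pos": [1,35,0],"turn": 0,"claw": 0},
    {"delta_pos": [0.8,35,0],"turn": 0,"claw": 0},
    {"delta_pos": [0,35,0],"turn": 0,"claw": 0},
    {"delta_pos": [0,25,0],"turn": 0,"claw": 0},
    {"delta_pos": [0,10.4,10],"turn": 0,"claw": 0},
    {"delta_pos": [0,0,10],"turn": 0,"claw": 0},
    {"delta_pos": [0,0,10],"turn": 0,"claw": 0},
    {"delta_pos": [0,0,0],"turn": 0,"claw": 0},
    {"delta_pos": [0,0,0],"turn": 0,"claw": 0},
  ],
)

```text
time_s: 9.5
position: [0.5121, 0.0415, 0.1549]
tool_rot: [-0.0, 0.998, 0.061, -0.0]
contact_force: [0.3, -0.7, 0.5]
opening: 0.0165
```

Run:
```python
from h import *
import pickle
st=get_state(); print(st["position"],st["opening"],st["contact_force"])
a={n:snapshot(n) for n in("side","wrist","top")}; pickle.dump(a,open("b.pkl","wb"))
c=np.zeros((600,800,3),np.uint8)
c[:300,:400]=cv2.resize(a["side"]["pixels"][150:225,270:370],(400,300),interpolation=2)
c[:300,400:]=cv2.resize(a["top"]["pixels"][160:235,250:350],(400,300),interpolation=2)
c[300:,:480]=cv2.resize(a["wrist"]["pixels"][120:320,160:480],(480,300),interpolation=2)
cv2.imwrite("pics/w4.png",c[...,::-1])
W=cloud(a["side"]); x,y,z=[W[...,i] for i in range(3)]
m=(abs(x-.512)<.02)&(abs(y-.04)<.02)
for lo in np.arange(.076,.13,.004):
    q=m&(z>lo)&(z<=lo+.004)
    if q.sum(): print(round(lo,3),q.sum(),W[q].mean(0).round(4),a["side"]["pixels"][q].mean(0).round())
# project predicted points in side: pin tip, hole
V=a["side"]["view"]
for p in([.512,.04,.0715],[.512,.04,.081],[.512,.04,.12]):
    q=V@np.r_[p,1]; s=a["side"]; print(p,s["cx"]+s["fx"]*q[0]/-q[2],s["cy"]-s["fy"]*q[1]/-q[2])
```

```text
[0.51205922 0.04153301 0.15491934] 0.016508544158260422 [ 0.26840268 -0.68396735  0.54618014]
0.08 1 [0.5133 0.0424 0.0817] [86. 86. 80.]
0.084 4 [0.51   0.044  0.0863] [88. 89. 90.]
0.088 7 [0.5102 0.0439 0.0901] [86. 88. 88.]
0.092 10 [0.5103 0.044  0.0944] [86. 89. 93.]
0.096 6 [0.5103 0.0436 0.0983] [86. 89. 92.]
0.1 8 [0.511  0.0447 0.1023] [85. 88. 92.]
0.104 9 [0.5102 0.0438 0.1063] [86. 89. 93.]
0.108 5 [0.5109 0.0437 0.1097] [87. 84. 80.]
0.116 3 [0.5037 0.048  0.119 ] [101.  90.  62.]
0.12 19 [0.5075 0.0492 0.1217] [97. 81. 46.]
0.124 49 [0.507  0.0458 0.1251] [99. 83. 48.]
0.128 7 [0.508  0.0482 0.1304] [61. 54. 44.]
[0.512, 0.04, 0.0715] 318.05757830680494 210.407669775988
[0.512, 0.04, 0.081] 318.1768297173712 206.8684505910937
[0.512, 0.04, 0.12] 318.68403132342723 191.81539883901607
```

View pics/w4.png

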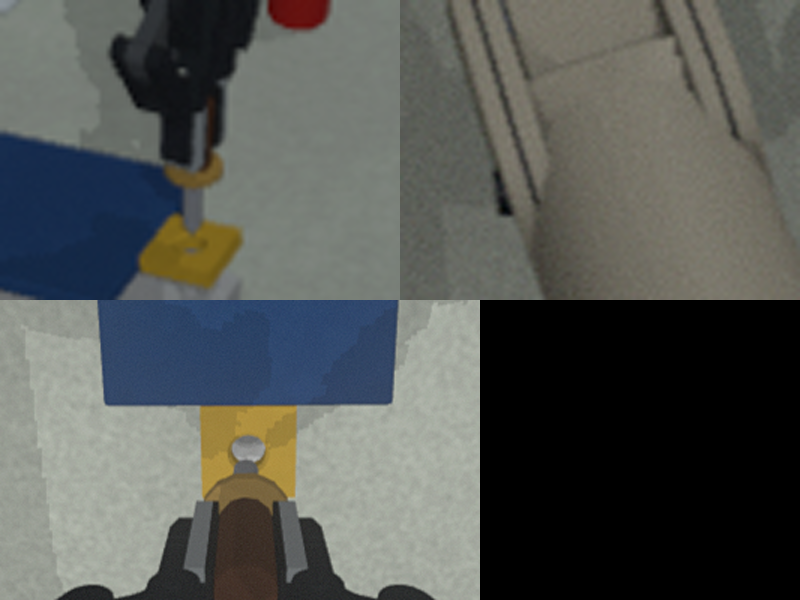

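Side view: the tip at (318.5,208) is right over the hole at (318.7,210.8). Both match the projected positions to within 1 px. The shank axis from depth is about (.5125,.0405). I'll lower it in steps.

arm_command(
  increments=[
    {"delta_pos": [0,0,4],"turn": 0,"claw": 0},
    {"delta_pos": [0,0,4],"turn": 0,"claw": 0},
    {"delta_pos": [0,0,4],"turn": 0,"claw": 0},
    {"delta_pos": [0,0,4],"turn": 0,"claw": 0},
    {"delta_pos": [0,0,4],"turn": 0,"claw": 0},
    {"delta_pos": [0,0,4],"turn": 0,"claw": 0},
    {"delta_pos": [0,0,4],"turn": 0,"claw": 0},
    {"delta_pos": [0,0,3],"turn": 0,"claw": 0},
  ],
)

```text
time_s: 10.45
position: [0.5123, 0.0401, 0.1239]
tool_rot: [0.0, 0.998, 0.06, -0.0]
contact_force: [0.3, 0.8, -2.0]
opening: 0.0164
```

No contact yet with the tip at z .0475. On into the jig hole.

arm_command(
  increments=[
    {"delta_pos": [0,0,3],"turn": 0,"claw": 0},
    {"delta_pos": [0,0,3],"turn": 0,"claw": 0},
    {"delta_pos": [0,0,3],"turn": 0,"claw": 0},
    {"delta_pos": [0,0,3],"turn": 0,"claw": 0},
    {"delta_pos": [0,0,3],"turn": 0,"claw": 0},
    {"delta_pos": [0,0,0],"turn": 0,"claw": 0},
  ],
)

```text
time_s: 11.05
position: [0.5122, 0.04, 0.1089]
tool_rot: [0.0, 0.998, 0.06, -0.0]
contact_force: [-0.2, 0.5, -1.3]
opening: 0.0167
```

The tip is at z .033, inside the jig hole, with no side load. Now I press the collar onto the lid.

arm_command(
  increments=[
    {"delta_pos": [0,0,3],"turn": 0,"claw": 0},
    {"delta_pos": [0,0,3],"turn": 0,"claw": 0},
    {"delta_pos": [0,0,3],"turn": 0,"claw": 0},
    {"delta_pos": [0,0,3],"turn": 0,"claw": 0},
    {"delta_pos": [0,0,3],"turn": 0,"claw": 0},
    {"delta_pos": [0,0,2],"turn": 0,"claw": 0},
    {"delta_pos": [0,0,2],"turn": 0,"claw": 0},
    {"delta_pos": [0,0,0],"turn": 0,"claw": 0},
  ],
)

```text
time_s: 11.85
position: [0.5121, 0.0401, 0.0904]
tool_rot: [0.0, 0.998, 0.06, -0.0]
contact_force: [-2.0, -0.2, 2.1]
opening: 0.0164
```

arm_command(
  increments=[
    {"delta_pos": [0,0,1],"turn": 0,"claw": 0},
    {"delta_pos": [0,0,1],"turn": 0,"claw": 0},
    {"delta_pos": [0,0,1],"turn": 0,"claw": 0},
    {"delta_pos": [0,0,0],"turn": 0,"claw": 0},
  ],
)

```text
time_s: 12.25
position: [0.5122, 0.0401, 0.0881]
tool_rot: [0.0, 0.998, 0.06, -0.0]
contact_force: [-7.7, -0.7, 13.3]
opening: 0.0161
```

arm_command(
  increments=[
    {"delta_pos": [0,0,1],"turn": 0,"claw": 0},
    {"delta_pos": [0,0,1],"turn": 0,"claw": 0},
    {"delta_pos": [0,0,0],"turn": 0,"claw": 0},
    {"delta_pos": [0,0,0],"turn": 0,"claw": 0},
  ],
)

```text
time_s: 12.65
position: [0.5124, 0.0401, 0.0877]
tool_rot: [0.001, 0.998, 0.06, -0.0]
contact_force: [-16.8, -2.8, 35.1]
opening: 0.0164
```

Run:
```python
from h import *
import pickle
a={n:snapshot(n) for n in("side","wrist","top")}
b=pickle.load(open("a.pkl","rb"))
st=get_state(); print(st["position"],st["contact_force"],st["opening"])
c=np.zeros((600,800,3),np.uint8)
c[:300,:400]=cv2.resize(a["side"]["pixels"][150:225,270:370],(400,300),interpolation=2)
c[:300,400:]=cv2.resize(a["side"]["pixels"][80:280,140:460],(400,300),interpolation=2)
c[300:,:480]=cv2.resize(a["wrist"]["pixels"][100:300,160:480],(480,300),interpolation=2)
cv2.imwrite("pics/w5.png",c[...,::-1])
for n in a:
    W=cloud(a[n]); h=cv2.cvtColor(a[n]["pixels"],cv2.COLOR_RGB2HSV); H,S=h[...,0],h[...,1]
    x,y,z=W[...,0],W[...,1],W[...,2]
    m=(H>100)&(H<125)&(S>150)&(x>.5)&(x<.7)&(abs(y-.05)<.08)&(z>.044)&(z<.08)
    if m.sum()>50:
        P=W[m];A=np.c_[P[:,:2]-P[:,:2].mean(0),np.ones(len(P))];f=np.linalg.lstsq(A,P[:,2],rcond=None)[0];print(n,'lid',m.sum(),'slope',f[:2].round(4),'z',P[:,2].mean().round(4))
    m=(H>18)&(H<32)&(S>130)&(z>.03)&(z<.1)&(abs(y-.04)<.04)&(x<.56)&(x>.46)
    if m.sum(): P=W[m]; print(n,'yellow',m.sum(),np.percentile(P[:,2],[10,50,90]).round(4))
```

```text
[0.51233608 0.04009603 0.0876798 ] [-17.14938373  -2.04017046  35.55709057] 0.016638060254645082
side lid 2083 slope [ 0.0023 -0.0114] z 0.0529
side yellow 224 [0.0465 0.0526 0.0577]
wrist lid 13969 slope [0.0021 0.0004] z 0.0526
wrist yellow 1746 [0.0516 0.0524 0.0531]
```

View pics/w5.png

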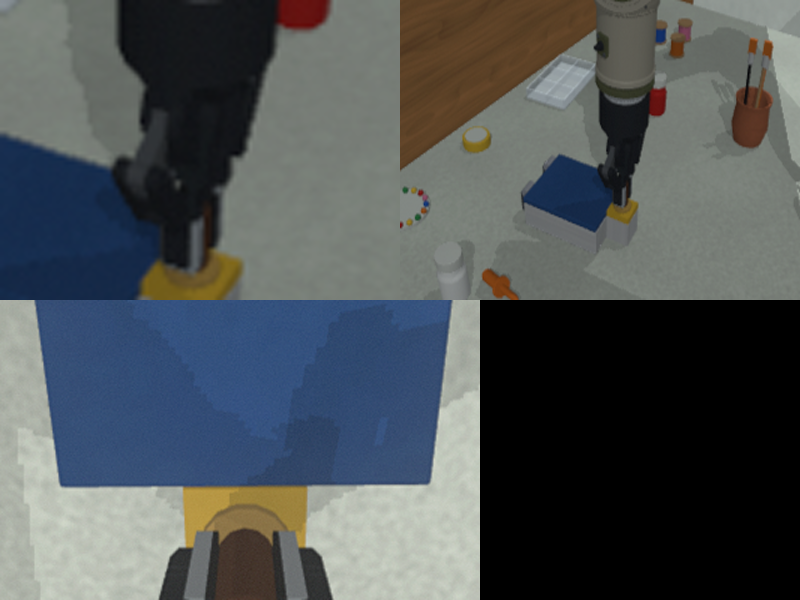

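The lid is shut: slope 0.002, top at z .0525, collar seated flat on the lug. A push of 35 N is more than needed, so I'll ease it slightly.

arm_command(
  increments=[
    {"delta_pos": [-0.3,0,-0.6],"turn": 0,"claw": 0},
    {"delta_pos": [0,0,0],"turn": 0,"claw": 0},
    {"delta_pos": [0,0,0],"turn": 0,"claw": 0},
  ],
)

```text
time_s: 13.1
position: [0.5122, 0.0401, 0.0879]
tool_rot: [0.001, 0.998, 0.06, 0.0]
contact_force: [-12.9, -1.9, 27.8]
opening: 0.0162
```

Run:
```python
from h import *
a=snapshot("wrist"); st=get_state(); print(st["time_s"],st["position"],st["contact_force"],st["opening"])
W=cloud(a); h=cv2.cvtColor(a["pixels"],cv2.COLOR_RGB2HSV); H,S=h[...,0],h[...,1]
x,y,z=W[...,0],W[...,1],W[...,2]
m=(H>100)&(H<125)&(S>150)&(x>.5)&(x<.7)&(abs(y-.05)<.08)&(z>.044)&(z<.08)
P=W[m];A=np.c_[P[:,:2]-P[:,:2].mean(0),np.ones(len(P))];print(np.linalg.lstsq(A,P[:,2],rcond=None)[0])
```

```text
13.15 [0.51223904 0.04009847 0.08786148] [-13.37532161  -0.88518145  27.48752127] 0.016673157316147564
[0.00105375 0.0003794  0.05262078]
```

The push is steady at about 27 N, above the 9 N the spring needs. The lid slope is 0.001, so it is level. Handing in.

```bash
python3 -c "
from workcell import *
print(hand_in())"
```

```text
the job is handed in; nothing more can be done
None
```

I handed the job in at 13.15 s with the mould shut and the gripper still holding the pin by its handle and pressing it down. I pressed the lid down with the shut jaws and it came to rest at about 0.11 rad. I then took the dark-handled pin from its stand and pushed it through the yellow lug into the jig hole until the collar held the lid shut.

- **Lid:** the last wrist depth fit showed it level, with a slope of about 0.001 and its top at z = 52.6 mm against the nominal 52 mm. An earlier side-view fit, before I eased the push, showed a slope of 0.002 along x and 0.011 across. I took that as depth noise.
- **Push:** it was steady at about 27 N down, eased from a peak reading of 35 N. About 13 N of side force along x remained.
- **Grip:** the finger opening read 16.5 mm on the nominally 18 mm handle. The pin did not slip.
- **Bystanders:** the white bottle, red bottle and brush pot stood upright in the last side view. I did not measure their positions again, but the arm's path stayed clear of them. The orange and turquoise look-alikes were left alone.

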